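# Load the next sample and index the turntable under the detector

### The job

The orange sample cassette is the next to be measured: take it out of the wooden rack, set it down flat on the white tile and let go, then take it again by its two long sides and lower it into the empty pocket of the turntable that faces the robot, at the green dot. Then turn the turntable by one click, so that the orange cassette stands in its pocket under the detector and the blue one moves on, still in its own pocket. Leave the other cassettes in the rack.

Things in the scene. Friction and masses are not known exactly. Their poses are not given: they have to be found in the camera images.
- orange_mid (a point): centre of the orange sample cassette, a plastic block 60 mm long (its x), 36 mm wide (its y), 30 mm high (z up), about 60 to 130 g, with a dark round window on top; alike both ways round. At the start it stands in one of the three slots of the rack (any one), its length along the rack's x
- green_mid (a point): centre of the green cassette, same size, in another slot of the rack; stays there
- yellow_mid (a point): centre of the yellow cassette, same size, in another slot of the rack; stays there
- blue_mid (a point): centre of the blue cassette, same size, which stands in the turntable's pocket under the detector at the start and rides along as the table turns
- cassette_orange: the orange cassette itself; origin at the centre of its underside, axes as orange_mid
- rack: pale wooden rack, fixed, 72 (x) x 144 (y) x 33 mm high; origin at the centre of its underside. Three slots at y = -46, 0, +46 mm, floors 5 mm above the desk. Walls 28 mm high above the floor, 2 mm from the cassette, run along both long sides of each cassette, so it can be gripped only by its two ends, which are open (60 mm grip along the rack's x)
- tile: square white ceramic tile, 110 x 110 x 8 mm, fixed on the desk; origin at the centre of its underside
- sample_changer: base of the rotary sample changer with its retort stand, fixed; origin on the turntable's vertical axis at desk height. -x points to the load side (green dot), +y to the detector side. The detector is a black cylinder, 42 mm across, from 108 to 207 mm above the desk at y = +85 mm; the stand's 420 mm rod is at x = +135, y = +200 mm, its arm 165 mm above the desk
- load_place (a point): fixed point: centre of a cassette seated in the pocket at the load side, 85 mm from the turntable's axis, 50 mm above the desk; axes as the base's. A seated cassette's 60 mm length lies crosswise to the radius (along y here). It must be held across its 36 mm width, fingers on its hub side and rim side, where a 48 mm wide gap between 10 mm high corner stops is open
- hub_top (a point): top centre of the turntable's hub, 45 mm above the desk (hub 36 mm wide, 10 mm high). The turntable is an aluminium disc, 240 mm across, top 35 mm above the desk, with four pockets at quarter turns, each 68 mm crosswise by 44 mm along the radius; black cheeks 34 mm high, 5 mm thick close the two crosswise ends of each. All but the detector pocket are empty at the start
- detector_spot (a point): where the centre of a cassette lies when seated in the pocket right under the detector (fixed point, 85 mm from the axis towards +y of the base, 50 mm above the desk)
- blue_pocket (a point): point on the turntable, turning with it: centre of a cassette seated in the pocket that holds the blue one
- turn_post (a point): middle of one of four upright brass posts on the disc for turning it by hand: 12 mm across, 38 mm high, 105 mm from the axis, half-way between pockets; this point is 19 mm above the disc. At the start it is at the base's +x, -y side (-45 deg). Moved clockwise (from above) round the axis it brings the load pocket to the detector; takes up to 3 N. A 20 mm wide, 3 mm high collar is at its foot
- turntable (a joint): angle of the turntable, rad, 0 at the start, growing clockwise seen from above (load side to detector side). It clicks into a detent every 1.571 rad, and runs by itself into the nearest detent when let go; one step from load to detector is +1.571
Not all that is in view belongs to the job. Of the things shaped like the cassette_orange, the orange one is meant. Of the things that look like the part that bears blue_mid, the smaller one is meant.

How it is judged:
On the way, in this order (a step that is already met when the one before it is completed fails the run):
1. the orange cassette has been set down flat on the white tile and let go (x of orange_mid in the frame of tile between -0.055 and 0.055 m and y of orange_mid in the frame of tile between -0.055 and 0.055 m and height (world z) of orange_mid below 0.027 m and linear speed of cassette_orange below 0.02 m/s and angle between orange_mid's own z axis and vertical below 0.1 rad and contact force between the fingers and cassette_orange below 0.1 N), for 0.2 s.
2. the orange cassette stands in the pocket at the load side of the turntable and has been let go (horizontal distance between orange_mid and load_place below 0.014 m and height (world z) of orange_mid below 0.054 m and linear speed of cassette_orange below 0.02 m/s and angle between orange_mid's own z axis and vertical below 0.1 rad and contact force between the fingers and cassette_orange below 0.1 N), for 0.2 s.
At the end, for the whole second after the job is handed in: The orange cassette stands flat in its pocket under the detector (centre within 14 mm of the spot), released; the turntable is at rest; the blue cassette is flat in its own pocket (within 12 mm); green and yellow moved less than 25 mm in the rack (horizontal distance between orange_mid and detector_spot below 0.014 m and height (world z) of orange_mid below 0.054 m and velocity of joint turntable between -0.05 and 0.05 rad/s and distance between blue_mid and blue_pocket below 0.012 m and angle between each of blue_mid, orange_mid's own z axis and vertical below 0.1 rad and linear speed of cassette_orange below 0.02 m/s and contact force between the fingers and cassette_orange below 0.1 N); the robot touches nothing.
It fails at once if a cassette other than the orange one is dragged or lifted out of its place in the rack (more than 25 mm) (distance of any of green_mid, yellow_mid from where it was at the start of the episode above 0.025 m).
It also fails if it takes over 67 s, if anything falls off the work surface, if the arm or the gripper's body presses on something with over 40 N, if the wrist force passes 120 N, or if a joint passes its speed limit or range.

### The arm

A 7-joint arm with a two-finger parallel gripper is mounted at the origin on the work surface. World frame = base frame: x ahead of the robot, y to its left, z up, the work surface at z = 0. Lengths are in m, angles in rad, forces in N, time in s.
With the tool pointing down it reaches from about 0.4 to 0.85 m from the base axis. Payload 4.4 kg.
Tool frame: the origin (TCP) lies midway between the tips of the shut fingers; the grasp point (between the pads) lies 19 mm behind it; z points along the fingers, y is the direction in which the jaws open and shut (so a half turn about z gives the same grasp; the last joint's range is limited). The gripper opens to 94 mm and grips with 3 to 60 N. Pads are 16 mm wide; open, the fingers measure 119 mm over their backs; the gripper's body (75 mm by 177 mm) begins 78 mm behind the grasp point.
Start: joints at [1.075, 0.628, 0.038, 1.517, -0.027, 0.996, -0.02], TCP at [0.271, -0.591, 0.205] pointing down, gripper open.
Joint ranges: [-3.06, 3.06], [-0.37, 2.12], [-1.25, 1.32], [0.18, 2.47], [-1.1, 4.24], [0.23, 1.98], [-2.94, 2.94]. Speed limits (rad/s): [2.57, 2.57, 3.14, 3.14, 3.14, 3.14, 3.14].

### API

Orientations are given as a rotation vector (axis times angle).
In Python, from bench import sensors, vision, workorder gives the robot as it stands. The module is installed in compiled form; this text tells all that it offers.
- The arm moves only by the tool apply_moves, never from a script. Its argument "increments" is a list of rows, each a list of 6 numbers: the shift along the tool's x, y, z in cm, then the turn, a rotation vector about the tool's x, y, z in degrees. A call has 1 to 12 rows; each row shifts and turns the pose as measured when the row begins, along the tool's axes as they then stand; what a row does not reach is not made up. A row lasts 1/8 s, in which the tool goes at most 62.5 mm and 10.7 degrees, less where a joint would pass 70% of its speed; a pose out of reach is approached as far as the arm can. A call with a gripper value outside its range is refused whole. "grip" is the finger opening in cm, from 0 to 9.4, set as the call begins (left out, the last holds). The fingers move at their own pace and stop on an object; "force" is the grip in N (left out, the last holds). Time passes only in rows, so rows that do not move let the fingers close. It gives the time, the measured TCP pose, the force and the opening at its end, in the units of the state.
- sensors.observe(): the state, without advancing time (a new reading comes with each control period).
- vision.grab_frame(name): name is "side" or "top"; returns a dict with "color" (384x512x3 uint8, red, green, blue), "depth" (384x512 float32, m along the optical axis (not along the pixel's ray), 0 where there is no reading), "intrinsics" (3x3 intrinsics, pixels), "R" (3x3) and "t" (3): a world point X has camera coordinates R X + t. Camera axes: x right, y down, z forward; pixel columns grow to the right and rows downward; lengths in m; the calibration is good to about 2 mm. A picture is of the moment at which its call begins.
- workorder.finish_job(): hands the job in, once; it reports no verdict.
The state is a dict: "time_s": time; "q": joint angles; "dq": joint speeds; "joint_efforts": joint torques, N m; "ee_pos": TCP position; "ee_rot": TCP orientation; "force": force on the tool from outside, world axes, zero at the start; "wrist_torque": the same for the moment, N m; "finger_gap": finger opening in m.
Only numpy, scipy, OpenCV 4.12 (cv2) and the standard library are available. Lean on these libraries where they do the work, as an engineer would, in place of code of your own. Each camera call takes 0.05 s, during which the arm holds its last target.

## Working session

There is one attempt and no reset: what is moved stays moved. The work goes in short steps, Python scripts to look and compute and a tool call to move; the robot and the scene stay as the last step left them, time stands still between calls to the robot, and variables do not carry over. Pictures are saved under pics/ and viewed, and the job is handed in when it is done.

Besides the shell and the picture viewer there is one more tool, called in YAML: its name, and indented under it one key for each argument. apply_moves: Moves the arm, as the interface text tells. Its arguments: {"type":"object","properties":{"increments":{"type":"array","items":{"type":"array","items":{"type":"number"}}},"grip":{"type":"number"},"force":{"type":"number"}},"required":["increments"]}

```bash
mkdir -p pics
python3 - <<'E'
from bench import sensors, vision
import cv2, numpy as np
s=sensors.observe(); print({k:np.round(v,3).tolist() for k,v in s.items()})
for n in("top","side"):
    f=vision.grab_frame(n); np.savez(f"{n}0.npz",**f)
    cv2.imwrite(f"pics/{n}0.png",f["color"][:,:,::-1])
    print(n,f["intrinsics"].round(1).tolist(),(-f["R"].T@f["t"]).round(3),f["R"].round(2).tolist())
E
```

```text
{'time_s': 0.0, 'q': [1.075, 0.629, 0.038, 1.518, -0.027, 0.996, -0.02], 'dq': [-0.001, -0.002, -0.003, -0.001, -0.0, 0.001, -0.0], 'joint_efforts': [0.0, -54.973, 1.144, -18.663, -0.052, 0.024, 0.0], 'ee_pos': [0.271, -0.59, 0.205], 'ee_rot': [-3.068, -0.67, 0.001], 'force': [-0.491, -0.465, -0.018], 'wrist_torque': [-0.007, 0.031, 0.025], 'finger_gap': 0.094}
top [[351.8, 0.0, 248.5], [0.0, 351.8, 184.1], [0.0, 0.0, 1.0]] [ 0.449 -0.05   0.754] [[0.01, -1.0, 0.0], [-1.0, -0.01, -0.05], [0.05, -0.0, -1.0]]
side [[499.2, 0.0, 253.1], [0.0, 499.2, 195.1], [0.0, 0.0, 1.0]] [-0.132  0.598  0.665] [[-0.74, -0.68, -0.02], [-0.36, 0.42, -0.83], [0.57, -0.61, -0.55]]
```

```bash
ls .
```

```text
pics
side0.npz
top0.npz
```

View pics/top0.png

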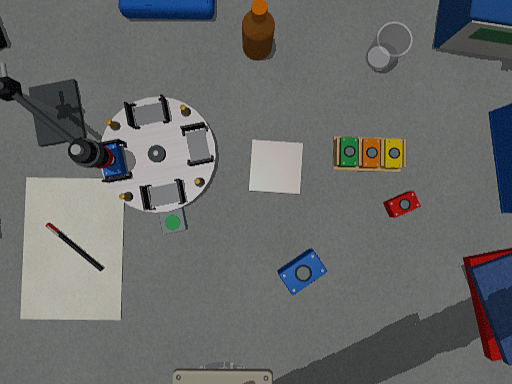

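View pics/side0.png

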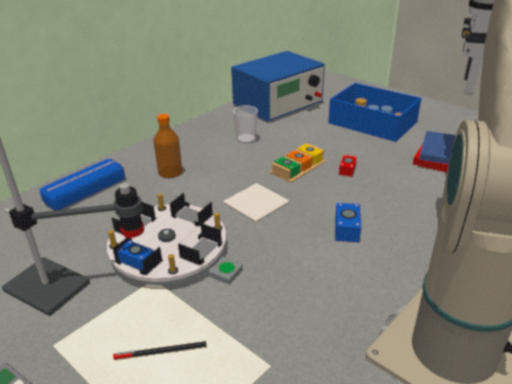

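Top view: rack at px (369,152) with green, orange (372,152) and yellow from left to right. Tile at (276,166). Turntable centre near (157,153), load pocket near (163,193), green dot (172,222), blue cassette under the detector (115,160). The red block and the big blue block are distractors. Now I'll measure them.

```bash
cat > h.py <<'E'
import numpy as np, cv2
def load(n): return dict(np.load(n))
def cast(f,px,z):
    px=np.atleast_2d(np.asarray(px,float)); K=f["intrinsics"];R=f["R"];t=f["t"]
    d=(np.linalg.inv(K)@np.c_[px,np.ones(len(px))].T); d=(R.T@d).T; c=-R.T@t
    return c+d*((z-c[2])/d[:,2])[:,None]
def blobs(mask,minA=30):
    cs,_=cv2.findContours(mask.astype(np.uint8),cv2.RETR_EXTERNAL,cv2.CHAIN_APPROX_NONE)
    return sorted([c for c in cs if cv2.contourArea(c)>minA],key=cv2.contourArea,reverse=True)
def rect(f,c,z):
    p=cast(f,c.reshape(-1,2),z)[:,:2].astype(np.float32)
    (x,y),(w,h),a=cv2.minAreaRect(p*1000); return np.round([x,y,w,h,a],1)
def pxworld(f):
    d=f["depth"]; v,u=np.mgrid[:384,:512]; K=f["intrinsics"]
    P=np.stack([(u-K[0,2])/K[0,0]*d,(v-K[1,2])/K[1,1]*d,d],-1)
    return (P-f["t"])@f["R"]
E
python3 - <<'E'
from h import *
for n in("top0.npz","side0.npz"):
    f=load(n); hsv=cv2.cvtColor(f["color"],cv2.COLOR_RGB2HSV); H,S,V=[hsv[...,i].astype(int) for i in range(3)]
    W=pxworld(f); print(n)
    def show(name,m,z,k=3,a=30):
        for c in blobs(m,a)[:k]:
            mm=cv2.moments(c); u,v=mm['m10']/mm['m00'],mm['m01']/mm['m00']
            print(name,np.round([u,v]),cv2.contourArea(c),rect(f,c,z),'depthz',W[int(v),int(u)].round(3))
    show("orange",(H>8)&(H<19)&(S>180)&(V>120),.035)
    show("yellow",(H>=20)&(H<32)&(S>170)&(V>100),.035)
    show("green",(H>50)&(H<85)&(S>120)&(V>60),.035)
    show("wood",(H>8)&(H<28)&(S>60)&(V>100),.033)
    show("tile",(V>200)&(S<40),.008)
    show("disc",(V>150)&(S<40)&(W[...,2]>.028)&(W[...,2]<.042),.035)
    show("blue",(H>100)&(H<125)&(S>150)&(V>50),.065,6)
    show("brass",(H>12)&(H<28)&(S>100)&(V>60)&(W[...,2]>.05),.073,6,4)
E
```

```text
top0.npz
orange [371. 153.] 424.5 [ 553.4 -303.7   35.1   58.1   89.5] depthz [ 0.555 -0.303  0.035]
orange [259.   7.] 176.5 [ 8.599e+02 -6.990e+01  3.030e+01  3.370e+01  6.000e-01] depthz [ 0.79  -0.065  0.16 ]
yellow [393. 153.] 474.5 [ 553.5 -349.    35.1   58.6   89.3] depthz [ 0.556 -0.348  0.034]
green [349. 152.] 426.0 [ 556.7 -257.4   33.    58.1   89.7] depthz [ 0.556 -0.257  0.038]
green [172. 222.] 152.0 [408.1 104.   28.4  28.5   1.1] depthz [0.407 0.108 0.018]
wood [379. 155.] 1503.5 [ 551.7 -299.4  148.7   70.1   88.7] depthz [ 0.551 -0.319  0.035]
wood [259.   7.] 190.0 [ 8.61e+02 -7.00e+01  3.04e+01  3.38e+01  6.00e-01] depthz [ 0.79  -0.065  0.16 ]
wood [337. 146.] 42.0 [ 559.  -233.2   12.4   58.3   89.8] depthz [ 0.567 -0.233  0.034]
disc [159. 157.] 5553.0 [542.7 136.9 229.9 223.7  12.6] depthz [0.542 0.131 0.043]
disc [210. 143.] 132.5 [570.7  27.9  67.6  14.1  12.1] depthz [0.573 0.029 0.035]
disc [147. 101.] 109.5 [656.9 162.1  13.4  50.8  11.5] depthz [0.656 0.162 0.038]
blue [469.  15.] 1956.0 [ 8.129e+02 -4.993e+02  9.700e+01  1.584e+02  6.000e-01] depthz [
[... 2564 characters left out ...]
4 0.151 0.043]
blue [348. 222.] 796.5 [ 279.2 -112.8   47.3  123.7   34.4] depthz [ 0.293 -0.134  0.044]
blue [133. 255.] 435.5 [519.4 233.3  78.   51.8  14.7] depthz [0.52  0.237 0.065]
brass [166. 141.] 817.0 [ 840.9 -105.6   61.6  284.8   52.3] depthz [ 0.766 -0.047  0.106]
brass [171. 260.] 43.5 [445.6 203.3   8.8  36.4  57.8] depthz [0.453 0.199 0.067]
brass [111. 235.] 43.5 [589.  234.1   9.8  39.5  59.8] depthz [0.602 0.228 0.065]
brass [216. 218.] 33.5 [477.2  61.9   8.1  37.8  45.9] depthz [0.485 0.054 0.066]
brass [160. 199.] 32.0 [618.1  91.6   8.4  40.2  51.6] depthz [0.632 0.085 0.063]
brass [466.  33.] 12.5 [  623.9 -1483.2    22.8    79.     22.8] depthz [ 0.315 -0.624  0.32 ]
```

Fitting the four posts gives the axis at (546,134) mm and base yaw of about 11.9°. That puts the load place at (462.5,117), which agrees with the green dot. The blue cassette measured at (530,218) matches the expected detector spot (528,217). The orange cassette is at (553.5,-304), lying along world x. Next is a goal helper.

```bash
cat > go.py <<'E'
import sys,numpy as np
from scipy.spatial.transform import Rotation as Ro
from bench import sensors
# usage: go.py x y z(mm) jawyaw(deg): remaining in tool axes (cm, deg); two forms: turn first, then shift
def rem(x,y,z,yaw):
    s=sensors.observe(); p=s["ee_pos"]; R=Ro.from_rotvec(s["ee_rot"]).as_matrix()
    j=np.degrees(np.arctan2(R[1,1],R[0,1])); d=(yaw-j+180)%360-180
    a=np.radians(j+d); Rt=np.c_[[-np.sin(a),np.cos(a),0],[np.cos(a),np.sin(a),0],[0,0,-1]]
    rv=np.degrees(Ro.from_matrix(R.T@Rt).as_rotvec())
    w=np.array([x,y,z])/1000-p
    print("t",round(s["time_s"],2),"pos mm",(p*1000).round(1),"jaw",round(j,1),"gap",round(s["finger_gap"]*1000,1),"F",s["force"].round(1),"q7",round(s["q"][6],2))
    print("turn",rv.round(1),"shift now",(R.T@w*100).round(2),"shift after turn",(Rt.T@w*100).round(2))
if __name__=="__main__": rem(*map(float,sys.argv[1:5]))
E
python3 go.py 553.5 -304 130 0
python3 - <<'E'
from h import *
f=load("top0.npz"); W=pxworld(f); g=f["color"].astype(int)
m=(g.min(2)>150)&(g.max(2)-g.min(2)<25)
m[:,:235]=0; m[:,320:]=0; m[:120]=0;m[220:]=0
for c in blobs(m)[:2]: print("tile",rect(f,c,.008))
E
```

```text
t 0.1 pos mm [ 270.7 -590.3  204.7] jaw -65.4 gap 93.8 F [ 0.5  0.3 -0.9] q7 -0.02
turn [ -0.1  -0.1 -65.4] shift now [ 37.64 -14.23   7.49] shift after turn [28.63 28.28  7.47]
tile [ 526.4 -108.3  108.   108.2   86.5]
```

apply_moves:
  increments:
    - [0,0,0,0,0,-10]
    - [0,0,0,0,0,-10]
    - [0,0,0,0,0,-10]
    - [0,0,0,0,0,-10]
    - [0,0,0,0,0,-10]
    - [0,0,0,0,0,-10]
    - [0,0,0,0,0,-5]
  grip: 9.4
  force: 20

```text
time_s: 0.98
ee_pos: [0.2692, -0.5878, 0.2008]
ee_rot: [-2.18, -2.249, -0.004]
force: [0.1, -0.4, -0.6]
finger_gap: 0.094
```

```bash
python3 go.py 553.5 -304 130 0
```

```text
t 0.97 pos mm [ 269.2 -587.8  200.8] jaw 1.8 gap 94.0 F [ 0.1 -0.4 -0.6] q7 0.96
turn [-0.3 -0.5  1.8] shift now [27.41 29.34  7.17] shift after turn [28.38 28.43  7.08]
```

apply_moves:
  increments:
    - [3.5,3.5,0,0,0,1.5]
    - [4,4,0,0,0,0]
    - [4,4,0,0,0,0]
    - [4,4,0.5,0,0,0]
    - [4,4,1.5,0,0,0]
    - [4,4,1.5,0,0,0]
    - [3,3,1.5,0,0,0]
    - [1.5,1.5,1,0,0,0]

```text
time_s: 1.98
ee_pos: [0.5518, -0.2999, 0.1364]
ee_rot: [-2.216, -2.209, -0.002]
force: [-0.9, -0.8, 0.8]
finger_gap: 0.0939
```

```bash
python3 go.py 553.5 -304 70 0
```

```text
t 1.98 pos mm [ 551.8 -299.9  136.4] jaw -0.2 gap 93.9 F [-0.9 -0.8  0.8] q7 0.27
turn [-0.4 -0.6 -0.2] shift now [-0.48  0.22  6.63] shift after turn [-0.41  0.17  6.64]
```

apply_moves:
  increments:
    - [-0.4,0.2,3,-0.4,-0.6,0]
    - [0,0,3,0,0,0]
    - [0,0,0.5,0,0,0]
    - [0,0,0,0,0,0]

```text
time_s: 2.48
ee_pos: [0.5553, -0.2998, 0.0683]
ee_rot: [-2.217, -2.223, 0.0]
force: [0.3, -0.5, 0.7]
finger_gap: 0.0942
```

```bash
python3 go.py 553.5 -304 12 0;  python3 - <<'E'
from bench import vision
import cv2,numpy as np
for n in("top","side"):
    f=vision.grab_frame(n); np.savez(f"{n}1.npz",**f)
    c=f["color"][:,:,::-1]
    c=c[90:250,280:480] if n=="top" else c[60:220,220:420]
    cv2.imwrite(f"pics/{n}1.png",cv2.resize(c,None,fx=3,fy=3))
E
```

```text
t 2.48 pos mm [ 555.3 -299.8   68.3] jaw 0.1 gap 94.2 F [ 0.3 -0.5  0.7] q7 0.24
turn [-0.1 -0.1  0.1] shift now [-0.43 -0.18  5.63] shift after turn [-0.42 -0.18  5.63]
```

View pics/side1.png

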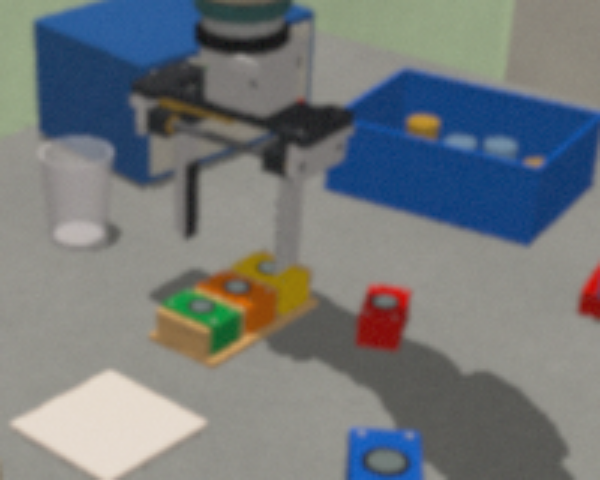

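The side view shows the open fingers straddling the rack row above the orange block (crop px 240,290), and the slot ends are clear. I'll correct the 4 mm offset and go down.

apply_moves:
  increments:
    - [-0.4,-0.2,0.5,0,0,0]
    - [0,0,0.5,0,0,0]
    - [0,0,0,0,0,0]

```text
time_s: 2.95
ee_pos: [0.5544, -0.3057, 0.0606]
ee_rot: [2.218, 2.221, 0.002]
force: [-0.1, -0.6, 1.6]
finger_gap: 0.0942
```

```bash
python3 go.py 553.5 -304 12 0
```

```text
t 2.95 pos mm [ 554.4 -305.7   60.6] jaw 0.1 gap 94.2 F [-0.1 -0.6  1.6] q7 0.24
turn [0.1 0.1 0.1] shift now [ 0.17 -0.1   4.86] shift after turn [ 0.17 -0.09  4.86]
```

apply_moves:
  increments:
    - [0.2,-0.1,1.5,0,0,0]
    - [0,0,1.5,0,0,0]
    - [0,0,1.3,0,0,0]
    - [0,0,0.5,0,0,0]
    - [0,0,0,0,0,0]

```text
time_s: 3.58
ee_pos: [0.5529, -0.303, 0.0081]
ee_rot: [2.219, 2.223, 0.001]
force: [0.1, -0.2, 0.8]
finger_gap: 0.0939
```

```bash
python3 go.py 553.5 -304 12 0
```

```text
t 3.58 pos mm [ 552.9 -303.     8.1] jaw 0.1 gap 93.9 F [ 0.1 -0.2  0.8] q7 0.22
turn [0.1 0.  0.1] shift now [-0.1   0.06 -0.39] shift after turn [-0.1   0.06 -0.39]
```

apply_moves:
  increments:
    - [0,0,-0.4,0,0,0]
    - [0,0,0,0,0,0]
    - [0,0,0,0,0,0]
    - [0,0,0,0,0,0]
    - [0,0,0,0,0,0]
    - [0,0,0,0,0,0]
  grip: 5.4
  force: 25

```text
time_s: 4.32
ee_pos: [0.5538, -0.3035, 0.0138]
ee_rot: [2.218, 2.221, 0.002]
force: [-0.5, -0.5, -0.7]
finger_gap: 0.0594
```

```bash
python3 go.py 553.5 -304 100 0
```

```text
t 4.33 pos mm [ 553.8 -303.5   13.8] jaw 0.1 gap 59.4 F [-0.5 -0.5 -0.7] q7 0.22
turn [0.2 0.1 0.1] shift now [-0.06 -0.01 -8.62] shift after turn [-0.05 -0.03 -8.62]
```

apply_moves:
  increments:
    - [0,0,-0.7,0,0,0]
    - [0,0,-1,0,0,0]
    - [0,0,-1.3,0,0,0]
    - [0,0,-1.5,0,0,0]
    - [0,0,-1.5,0,0,0]
    - [0,0,-1.5,0,0,0]
    - [0,0,-1,0,0,0]
    - [0,0,0,0,0,0]

```text
time_s: 5.32
ee_pos: [0.5544, -0.3038, 0.1066]
ee_rot: [2.216, 2.219, 0.004]
force: [-0.5, 0.4, -0.6]
finger_gap: 0.0599
```

```bash
python3 go.py 526 -108 100 -78
python3 - <<'E'
from bench import vision
import cv2,numpy as np
f=vision.grab_frame("side"); cv2.imwrite("pics/side2.png",cv2.resize(f["color"][60:220,220:420,::-1],None,fx=3,fy=3))
E
```

```text
t 5.33 pos mm [ 554.4 -303.8  106.6] jaw 0.1 gap 59.9 F [-0.5  0.4 -0.6] q7 0.26
turn [ 0.4 -0.1 78.1] shift now [19.59 -2.82  0.59] shift after turn [  1.29 -19.74   0.66]
```

View pics/side2.png

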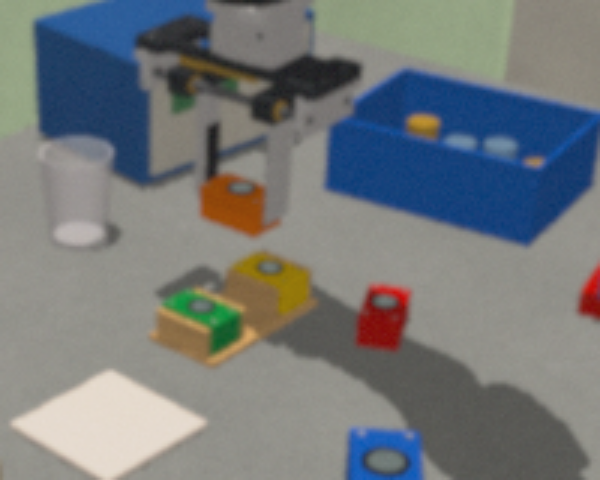

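The orange cassette is lifted level (crop px 238,203), and green and yellow are still in the rack. I'll carry it over the tile and turn it there.

apply_moves:
  increments:
    - [1.5,-0.3,0,0,0,0]
    - [2.5,-0.4,0,0,0,0]
    - [3,-0.5,0,0,0,0]
    - [3,-0.5,0,0,0,0]
    - [3,-0.5,0,0,0,0]
    - [2.5,-0.3,0,0,0,0]
    - [2,-0.2,0,0,0,0]
    - [1,0,0,0,0,0]
    - [0,0,0,0,0,0]

```text
time_s: 6.5
ee_pos: [0.5188, -0.103, 0.1007]
ee_rot: [-2.208, -2.223, 0.002]
force: [-0.3, -0.7, -0.4]
finger_gap: 0.06
```

apply_moves:
  increments:
    - [0,0,0,0,0,6]
    - [0,0,0,0,0,10]
    - [0,0,0,0,0,10]
    - [0,0,0,0,0,10]
    - [0,0,0,0,0,10]
    - [0,0,0,0,0,10]
    - [0,0,0,0,0,10]
    - [0,0,0,0,0,8]
    - [0,0,0,0,0,3]
    - [0,0,0,0,0,0]

```text
time_s: 7.75
ee_pos: [0.5177, -0.114, 0.0992]
ee_rot: [-3.129, -0.274, 0.014]
force: [0.1, 0.8, -0.4]
finger_gap: 0.0594
```

```bash
python3 go.py 526 -108 17.5 -78
```

```text
t 7.75 pos mm [ 517.7 -114.    99.2] jaw -80.0 gap 59.4 F [ 0.1  0.8 -0.4] q7 -1.05
turn [-0.1  0.5 -2. ] shift now [ 0.99 -0.44  8.17] shift after turn [ 0.93 -0.42  8.17]
```

apply_moves:
  increments:
    - [0.9,-0.4,1,0,0.5,-2]
    - [0,0,1.5,0,0,0]
    - [0,0,1.5,0,0,0]
    - [0,0,1.2,0,0,0]
    - [0,0,0.7,0,0,0]
    - [0,0,0,0,0,0]

```text
time_s: 8.5
ee_pos: [0.5253, -0.1087, 0.0345]
ee_rot: [-3.121, -0.334, 0.003]
force: [0.2, -0.1, -0.7]
finger_gap: 0.0597
```

```bash
python3 go.py 526 -108 17.5 -78
```

```text
t 8.5 pos mm [ 525.3 -108.7   34.5] jaw -77.8 gap 59.7 F [ 0.2 -0.1 -0.7] q7 -1.0
turn [-0.2  0.1  0.2] shift now [ 0.08 -0.05  1.7 ] shift after turn [ 0.08 -0.05  1.7 ]
```

apply_moves:
  increments:
    - [0,0,0.6,0,0,0]
    - [0,0,0.5,0,0,0]
    - [0,0,0.3,0,0,0]
    - [0,0,0.2,0,0,0]
    - [0,0,0,0,0,0]
    - [0,0,0,0,0,0]

```text
time_s: 9.25
ee_pos: [0.5263, -0.1088, 0.0185]
ee_rot: [-3.122, -0.334, -0.001]
force: [-0.4, 0.1, -0.5]
finger_gap: 0.0599
```

```bash
python3 go.py 526 -108 17.5 -78
```

```text
t 9.25 pos mm [ 526.3 -108.8   18.5] jaw -77.8 gap 59.9 F [-0.4  0.1 -0.5] q7 -1.0
turn [-0.1 -0.   0.2] shift now [-0.01 -0.09  0.1 ] shift after turn [-0.01 -0.09  0.1 ]
```

apply_moves:
  increments:
    - [0,0,0.1,0,0,0]
    - [0,0,0.1,0,0,0]
    - [0,0,0,0,0,0]
    - [0,0,0,0,0,0]

```text
time_s: 9.75
ee_pos: [0.5266, -0.1088, 0.0168]
ee_rot: [-3.122, -0.334, -0.002]
force: [0.2, 0.2, 0.0]
finger_gap: 0.0597
```

```bash
python3 go.py 526 -108 16.8 -78
```

```text
t 9.75 pos mm [ 526.6 -108.8   16.8] jaw -77.8 gap 59.7 F [0.2 0.2 0. ] q7 -1.0
turn [-0.1 -0.1  0.2] shift now [-0.04 -0.09  0.  ] shift after turn [-0.04 -0.09  0.  ]
```

Within 1 mm of contact, so I release.

apply_moves:
  increments:
    - [0,0,0.1,0,0,0]
    - [0,0,0,0,0,0]
    - [0,0,0,0,0,0]

```text
time_s: 10.12
ee_pos: [0.5268, -0.1089, 0.0169]
ee_rot: [-3.122, -0.334, -0.003]
force: [-0.4, -0.5, -0.3]
finger_gap: 0.06
```

apply_moves:
  increments:
    - [0,0,0,0,0,0]
    - [0,0,0,0,0,0]
    - [0,0,0,0,0,0]
    - [0,0,0,0,0,0]
    - [0,0,-1,0,0,0]
    - [0,0,-2.5,0,0,0]
    - [0,0,-3,0,0,0]
    - [0,0,-1.5,0,0,0]
    - [0,0,0,0,0,0]
  grip: 9.0

```text
time_s: 11.25
ee_pos: [0.5267, -0.109, 0.1003]
ee_rot: [-3.122, -0.334, -0.003]
force: [-0.5, 0.1, -0.6]
finger_gap: 0.0899
```

apply_moves:
  increments:
    - [0,0,0,0,0,-10]
    - [0,0,0,0,0,-10]
    - [0,0,0,0,0,-10]
    - [0,0,0,0,0,-10]
    - [0,0,0,0,0,-10]
    - [0,0,0,0,0,-10]
    - [0,0,0,0,0,-10]
    - [0,0,0,0,0,-10]
    - [0,0,0,0,0,-9]
    - [0,0,0,0,0,0]
  grip: 7.0

```text
time_s: 12.5
ee_pos: [0.5199, -0.1066, 0.0907]
ee_rot: [-1.921, -2.465, 0.004]
force: [-0.4, 0.4, -0.7]
finger_gap: 0.07
```

```bash
python3 go.py 526.5 -108.8 60 12
python3 - <<'E'
from bench import vision
from h import *
for n in("top","side"):
    f=vision.grab_frame(n); np.savez(f"{n}3.npz",**f)
    hsv=cv2.cvtColor(f["color"],cv2.COLOR_RGB2HSV); H,S,V=[hsv[...,i].astype(int) for i in range(3)]
    W=pxworld(f); m=(H>5)&(H<19)&(S>180)&(V>100)
    for c in blobs(m)[:3]: print(n,cv2.contourArea(c),c.mean((0,1)),rect(f,c,.038))
    mm=m&(W[...,2]>.033)&(W[...,2]<.043)&(abs(W[...,1]+.108)<.08)
    print("depth top pts",mm.sum(),W[mm].mean(0).round(4))
    c=f["color"][:,:,::-1]
    c=c[90:250,180:380] if n=="top" else c[120:280,160:360]
    cv2.imwrite(f"pics/{n}3.png",cv2.resize(c,None,fx=3,fy=3))
E
```

```text
t 12.5 pos mm [ 519.9 -106.6   90.7] jaw 14.1 gap 70.0 F [-0.4  0.4 -0.7] q7 0.12
turn [-0.7 -0.6  2.1] shift now [-0.41  0.63  3.06] shift after turn [-0.35  0.6   3.07]
top 225.0 [251.42647059  25.22058824] [817.5 -53.   52.6  35.5  40.3]
top 181.5 [259.02222222   6.91111111] [ 8.571e+02 -6.980e+01  3.230e+01  3.350e+01  6.000e-01]
top 69.0 [265.43478261 167.04347826] [521.4 -86.   34.6  12.4  11.8]
depth top pts 84 [ 0.52   -0.0859  0.0386]
side 960.0 [166.37837838 146.37837838] [ 871.7 -125.3   58.3  369.5   53.5]
side 293.0 [256.09756098 193.32926829] [513.2 -94.1  50.5  85.1  12.1]
depth top pts 242 [ 0.5871 -0.0875  0.0375]
```

View pics/side3.png

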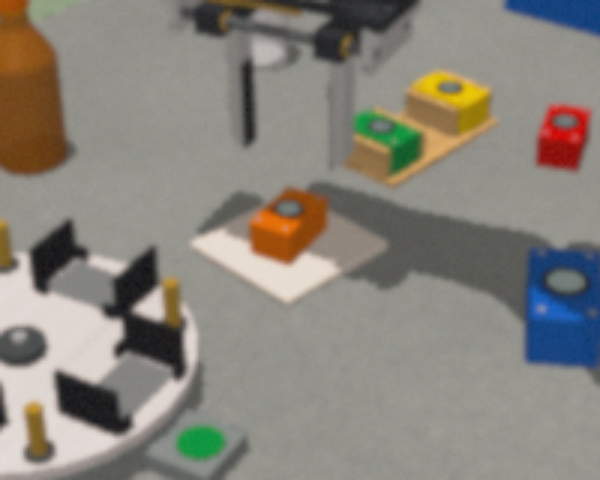

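The orange cassette lies flat on the tile (crop px 288,225), released, with its long sides square to the jaws. The load pocket by the green dot is empty. Now the regrasp.

apply_moves:
  increments:
    - [-0.4,0.6,1,-0.7,-0.6,2]
    - [0,0,1.5,0,0,0]
    - [0,0,0.5,0,0,0]
    - [0,0,0,0,0,0]

```text
time_s: 13.1
ee_pos: [0.5262, -0.1087, 0.0588]
ee_rot: [-1.981, -2.437, 0.001]
force: [-0.0, -0.8, 0.4]
finger_gap: 0.0703
```

```bash
python3 go.py 526.5 -108.8 17 12
```

```text
t 13.1 pos mm [ 526.2 -108.7   58.8] jaw 11.8 gap 70.3 F [-0.  -0.8  0.4] q7 0.06
turn [-0.1  0.  -0.2] shift now [-0.02  0.03  4.18] shift after turn [-0.02  0.03  4.18]
```

apply_moves:
  increments:
    - [0,0,1.2,0,0,0]
    - [0,0,1.4,0,0,0]
    - [0,0,1,0,0,0]
    - [0,0,0.4,0,0,0]
    - [0,0,0,0,0,0]
    - [0,0,0,0,0,0]

```text
time_s: 13.85
ee_pos: [0.5263, -0.1087, 0.016]
ee_rot: [-1.982, -2.437, 0.001]
force: [-0.1, -0.7, -0.5]
finger_gap: 0.07
```

```bash
python3 go.py 526.5 -108.8 17 12
```

```text
t 13.85 pos mm [ 526.3 -108.7   16. ] jaw 11.8 gap 70.0 F [-0.1 -0.7 -0.5] q7 0.04
turn [-0.1 -0.  -0.2] shift now [-0.02  0.02 -0.1 ] shift after turn [-0.02  0.02 -0.1 ]
```

apply_moves:
  increments:
    - [0,0,0,0,0,0]
    - [0,0,0,0,0,0]
    - [0,0,0,0,0,0]
    - [0,0,0,0,0,0]
    - [0,0,0,0,0,0]
    - [0,0,0,0,0,0]
  grip: 3.0

```text
time_s: 14.6
ee_pos: [0.5269, -0.1088, 0.0169]
ee_rot: [1.982, 2.437, 0.0]
force: [-0.4, -0.3, -0.8]
finger_gap: 0.0358
```

apply_moves:
  increments:
    - [0,0,-0.7,0,0,0]
    - [0,0,-1,0,0,0]
    - [0,0,-1.5,0,0,0]
    - [0,0,-2,0,0,0]
    - [0,0,-2,0,0,0]
    - [0,0,-2,0,0,0]
    - [0,0,-1,0,0,0]
    - [0,0,0,0,0,0]

```text
time_s: 15.6
ee_pos: [0.5274, -0.109, 0.1277]
ee_rot: [1.98, 2.434, 0.003]
force: [-0.3, -0.3, -0.7]
finger_gap: 0.0359
```

```bash
python3 go.py 462.5 116.6 110 11.9;python3 - <<'E'
from bench import vision
from h import *
for n in("top","side"):
    f=vision.grab_frame(n); np.savez(f"{n}4.npz",**f)
    W=pxworld(f); hsv=cv2.cvtColor(f["color"],cv2.COLOR_RGB2HSV); H,S,V=[hsv[...,i].astype(int) for i in range(3)]
    if n=="top":
        b=(H>12)&(H<28)&(S>100)&(V>60)&(W[...,2]>.05)
        for c in blobs(b,3)[:6]: print("brass",rect(f,c,.073),c.mean((0,1)))
    c=f["color"][:,:,::-1]
    c=c[50:250,80:330] if n=="top" else c[100:300,100:350]
    cv2.imwrite(f"pics/{n}4.png",cv2.resize(c,None,fx=3,fy=3))
E
```

```text
t 15.6 pos mm [ 527.4 -109.   127.7] jaw 11.8 gap 35.9 F [-0.3 -0.3 -0.7] q7 0.1
turn [ 0.2  0.1 -0.1] shift now [23.41 -1.77  1.71] shift after turn [23.41 -1.7   1.77]
brass [ 8.006e+02 -6.720e+01  1.039e+02  6.360e+01  6.000e-01] [257.96666667  28.23333333]
brass [530.7 -88.6  39.5  10.3  11.6] [267.45652174 160.7173913 ]
brass [631.7  77.8  17.6   9.8  34.3] [183.4  108.55]
brass [602.2 220.3  20.3   9.6  63.9] [110.11538462 123.        ]
brass [459.6 190.6   7.7  17.5   0.5] [123.43478261 196.04347826]
brass [488.9  47.    9.7  11.7   0.5] [197.625  181.3125]
```

View pics/side4.png

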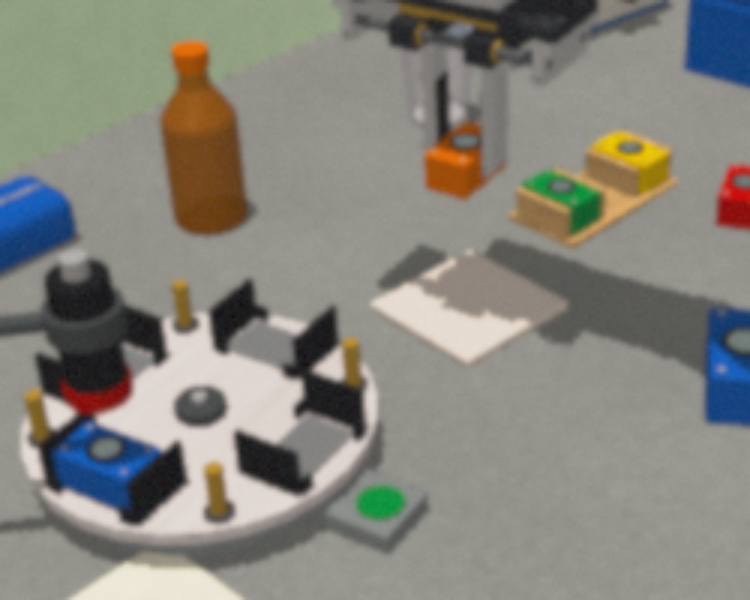

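View pics/top4.png

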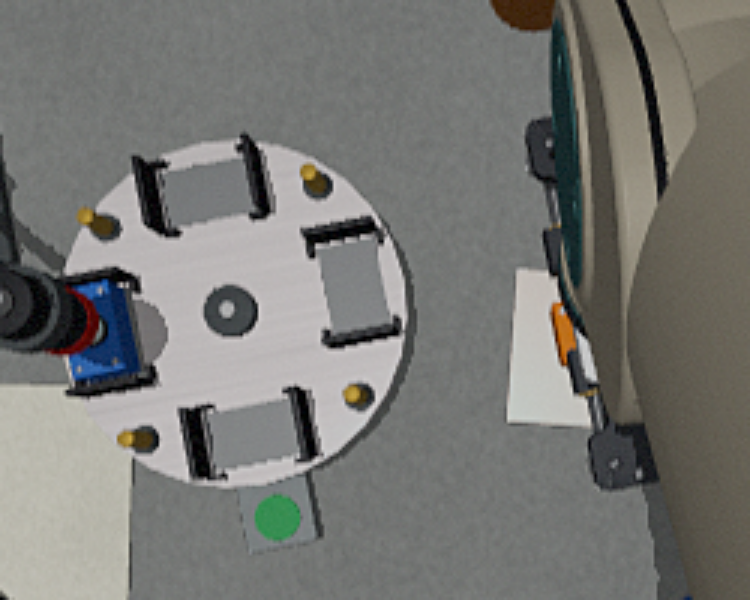

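The side view shows the cassette held by its long sides (crop px 460,160). The top view shows the empty load pocket's grey pad (crop px 255,433) beside the dot. As a check, I'll measure that pad directly.

Run:
```python
from h import *
f=load("top4.npz"); g=f["color"].astype(int); W=pxworld(f)
m=(g.max(2)<165)&(g.min(2)>95)&(abs(W[...,2]-.035)<.008)
mm=np.zeros_like(m); mm[170:220,130:200]=1
for c in blobs(m&mm,60)[:3]: print(rect(f,c,.035),cv2.contourArea(c),c.mean((0,1)))
mm=np.zeros_like(m); mm[120:172,175:220]=1
for c in blobs(m&mm,60)[:2]: print("right",rect(f,c,.035),cv2.contourArea(c))
m=(g.max(2)<110)&(W[...,2]>.036)&(W[...,2]<.055); mm[:]=0; mm[140:170,140:175]=1
for c in blobs(m&mm,20)[:2]: print("hub",rect(f,c,.045))
```

```text
[465.3 123.5  45.   61.   11.7] 509.5 [161.06837607 194.55555556]
right [567.6  57.4  63.2  46.4  12.1] 539.0
hub [5.477e+02 1.360e+02 3.260e+01 3.460e+01 5.000e-01]
```

The pad and hub suggest the axis is about 2–3 mm further in +x/+y than the posts did. The post blobs include their visible sides, which biases them. I'll settle it with the disc rim and the post tops.

Run:
```python
from h import *
from scipy.optimize import least_squares
for n in("top4.npz","side4.npz"):
    f=load(n); g=f["color"].astype(int); W=pxworld(f)
    m=(g.min(2)>150)&(g.max(2)-g.min(2)<40)&(abs(W[...,2]-.035)<.006)&(np.hypot(W[...,0]-.546,W[...,1]-.136)<.14)
    c=np.vstack(blobs(m,20)); h=cv2.convexHull(c).reshape(-1,2)
    P=cast(f,h,.035)[:,:2]*1000
    fit=least_squares(lambda p:np.hypot(P[:,0]-p[0],P[:,1]-p[1])-p[2],[546,136,120],loss="soft_l1",f_scale=1)
    print(n,fit.x.round(1),np.abs(fit.fun).mean().round(2),len(P))
    hsv=cv2.cvtColor(f["color"],cv2.COLOR_RGB2HSV); H,S,V=[hsv[...,i].astype(int) for i in range(3)]
    b=(H>12)&(H<30)&(S>90)&(V>60)&(W[...,2]>.071)&(W[...,2]<.08)&(np.hypot(W[...,0]-.546,W[...,1]-.136)<.13)
    k,l,s,ce=cv2.connectedComponentsWithStats(b.astype(np.uint8))
    for i in range(1,k):
        if s[i,4]>3: print("post top",s[i,4],(W[l==i].mean(0)*1000).round(1),(cast(f,ce[i],.073)*1000).round(1))
```

```text
top4.npz [547.2 137.5 119. ] 0.25 45
post top 26 [634.5  79.9  73.6] [[634.7  80.   73. ]]
post top 24 [604.2 225.   73.2] [[604.3 225.1  73. ]]
post top 22 [489.7  49.   73.7] [[489.7  49.1  73. ]]
post top 23 [460.  194.4  73.3] [[460.  194.5  73. ]]
side4.npz [543.8 139.2 119. ] 0.84 37
post top 12 [632.1  81.9  72. ] [[630.9  82.7  73. ]]
post top 18 [486.9  51.1  72.6] [[486.5  51.4  73. ]]
post top 19 [601.3 226.3  72.6] [[600.8 226.6  73. ]]
post top 21 [456.8 196.3  72.7] [[456.4 196.6  73. ]]
```

The rim and post tops agree: axis at about (546.5,137.5) mm, yaw 11.85°, so the load place is at (463.3,120). I'll move over it.

apply_moves:
  increments:
    - [1.5,-0.2,0,0,0,0]
    - [3,-0.2,0,0,0,0]
    - [3.5,-0.3,0,0,0,0]
    - [3.5,-0.2,0,0,0,0]
    - [3.5,-0.2,0,0,0,0]
    - [3.5,-0.2,0,0,0,0]
    - [2.5,-0.2,0,0,0,0]
    - [1.5,0,0,0,0,0]
    - [0.7,0,0,0,0,0]
    - [0,0,0,0,0,0]

```text
time_s: 16.95
ee_pos: [0.4523, 0.1301, 0.1206]
ee_rot: [-1.966, -2.437, 0.011]
force: [-0.2, 0.5, -0.3]
finger_gap: 0.0357
```

```bash
python3 go.py 463.3 120 85 11.9
```

```text
t 16.95 pos mm [452.3 130.1 120.6] jaw 12.2 gap 35.7 F [-0.2  0.5 -0.3] q7 -0.36
turn [-0.7 -0.2  0.3] shift now [-1.23  0.9   3.54] shift after turn [-1.21  0.87  3.56]
```

apply_moves:
  increments:
    - [-1.2,0.9,1,-0.7,-0.2,0.3]
    - [0,0,1.2,0,0,0]
    - [0,0,0.8,0,0,0]
    - [0,0,0,0,0,0]
    - [0,0,0,0,0,0]

```text
time_s: 17.58
ee_pos: [0.4642, 0.1166, 0.0872]
ee_rot: [-1.985, -2.435, 0.003]
force: [0.0, 0.6, -1.8]
finger_gap: 0.036
```

```bash
python3 go.py 463.3 120 85 11.9;python3 - <<'E'
from bench import vision
from h import *
for n in("top","side"):
    f=vision.grab_frame(n); np.savez(f"{n}5.npz",**f)
    c=f["color"][:,:,::-1]
    c=c[90:250,80:280] if n=="top" else c[150:310,90:290]
    cv2.imwrite(f"pics/{n}5.png",cv2.resize(c,None,fx=4,fy=3.75 if 0 else 3.7))
E
```

```text
t 17.57 pos mm [464.2 116.6  87.2] jaw 11.6 gap 36.0 F [ 0.   0.6 -1.8] q7 -0.38
turn [-0.1  0.1 -0.3] shift now [ 0.35 -0.02  0.22] shift after turn [ 0.35 -0.02  0.22]
```

View pics/side5.png

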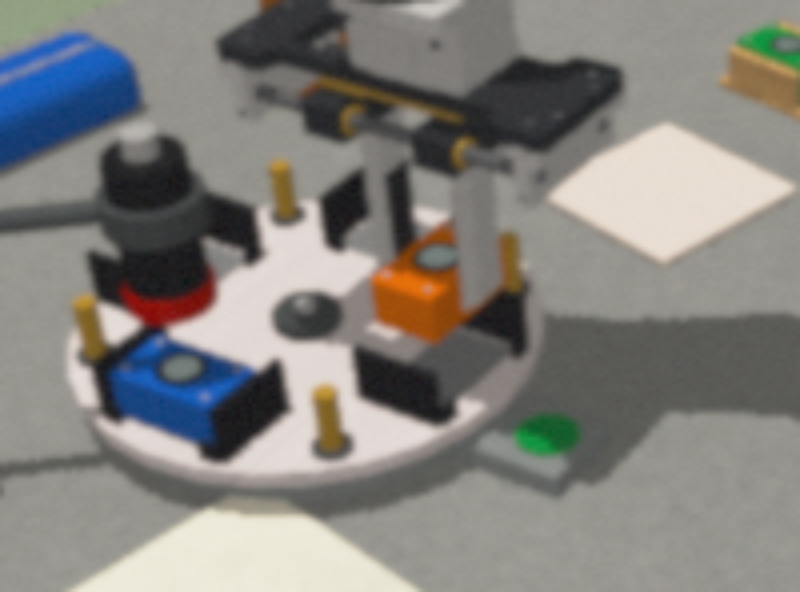

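View pics/top5.png

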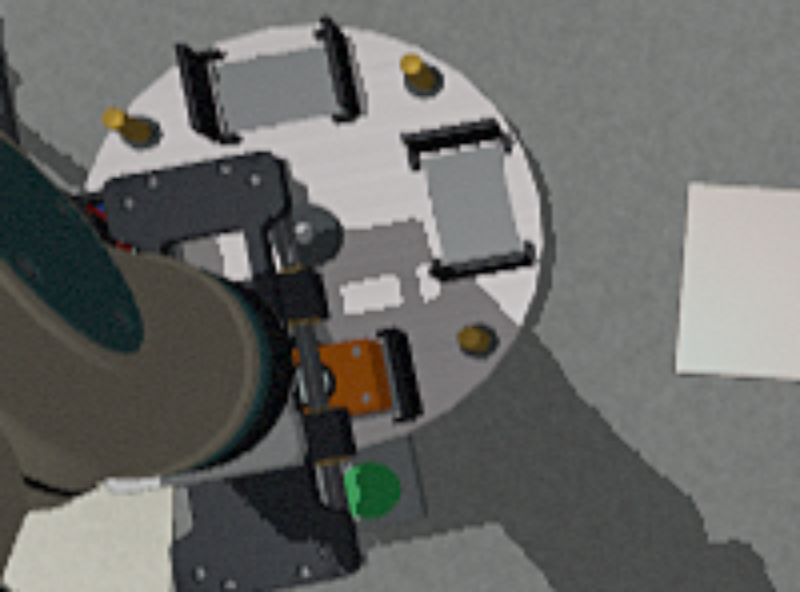

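The cassette hovers above the load pocket, and the gripper body clears the detector. I'll check its visible top-face edges against the TCP to spot any camera-to-robot offset.

Run:
```python
from h import *
f=load("top5.npz"); hsv=cv2.cvtColor(f["color"],cv2.COLOR_RGB2HSV); H,S,V=[hsv[...,i].astype(int) for i in range(3)]
m=(H>3)&(H<20)&(S>170)&(V>90); mm=np.zeros_like(m); mm[170:210,150:185]=1
for c in blobs(m&mm,50)[:2]:
    P=cast(f,c.reshape(-1,2),.108)[:,:2]*1000-[464.2,116.6]
    a=np.radians(11.7); B=P@np.c_[[np.cos(a),np.sin(a)],[-np.sin(a),np.cos(a)]]
    print("rel TCP, base axes min/max",np.percentile(B,[2,50,98],axis=0).round(1).tolist(),rect(f,c,.108))
f=load("side5.npz"); hsv=cv2.cvtColor(f["color"],cv2.COLOR_RGB2HSV); H,S,V=[hsv[...,i].astype(int) for i in range(3)]
W=pxworld(f); m=(H>3)&(H<20)&(S>170)&(V>90); mm=np.zeros_like(m); mm[205:245,180:220]=1; m&=mm
P=W[m]*1000; P=P[(P[:,2]>104)&(P[:,2]<112)]; B=(P[:,:2]-[464.2,116.6])@np.c_[[np.cos(a),np.sin(a)],[-np.sin(a),np.cos(a)]]
print("side",len(B),np.percentile(B,[2,98],axis=0).round(1).tolist(),P[:,2].mean())
```

```text
rel TCP, base axes min/max [[-17.8, -34.4], [0.1, -20.0], [16.9, -7.2]] [468.   96.2  35.5  27.4  10.6]
side 193 [[-20.4, -17.3], [15.6, 31.8]] 107.92095737418242
```

Once the side camera's measured offset is removed, both cameras give the axis as (546.7,137.7). Lowering.

apply_moves:
  increments:
    - [0.35,0,0.3,0,0,-0.3]
    - [0,0,0.3,0,0,0]
    - [0,0,0,0,0,0]
    - [0,0,0,0,0,0]

```text
time_s: 18.18
ee_pos: [0.4639, 0.1209, 0.0816]
ee_rot: [1.977, 2.441, -0.001]
force: [0.2, 0.2, -0.9]
finger_gap: 0.0357
```

```bash
python3 go.py 463.6 120.1 45 11.9
```

```text
t 18.18 pos mm [463.9 120.9  81.6] jaw 12.0 gap 35.7 F [ 0.2  0.2 -0.9] q7 -0.38
turn [0.  0.  0.1] shift now [-0.07 -0.05  3.66] shift after turn [-0.07 -0.04  3.66]
```

apply_moves:
  increments:
    - [0,0,0.6,0,0,0]
    - [0,0,0.8,0,0,0]
    - [0,0,0.8,0,0,0]
    - [0,0,0.6,0,0,0]
    - [0,0,0.4,0,0,0]
    - [0,0,0,0,0,0]

```text
time_s: 18.92
ee_pos: [0.4636, 0.1206, 0.0468]
ee_rot: [1.977, 2.441, -0.002]
force: [0.5, -0.1, -1.1]
finger_gap: 0.0358
```

```bash
python3 go.py 463.6 120.1 44 11.9
```

```text
t 18.93 pos mm [463.6 120.6  46.8] jaw 12.0 gap 35.8 F [ 0.5 -0.1 -1.1] q7 -0.41
turn [-0.1  0.1  0.1] shift now [-0.05 -0.01  0.28] shift after turn [-0.05 -0.01  0.28]
```

apply_moves:
  increments:
    - [0,0,0.1,0,0,0]
    - [0,0,0.1,0,0,0]
    - [0,0,0.1,0,0,0]
    - [0,0,0,0,0,0]
    - [0,0,0,0,0,0]

```text
time_s: 19.55
ee_pos: [0.4641, 0.1208, 0.0441]
ee_rot: [1.977, 2.441, -0.0]
force: [-0.7, -0.2, -0.4]
finger_gap: 0.0357
```

```bash
python3 go.py 463.6 120.1 44 11.9;python3 - <<'E'
from bench import vision
from h import *
for n in("top","side"):
    f=vision.grab_frame(n); np.savez(f"{n}6.npz",**f)
    c=f["color"][:,:,::-1]
    c=c[90:250,80:280] if n=="top" else c[150:310,90:290]
    cv2.imwrite(f"pics/{n}6.png",cv2.resize(c,None,fx=3.7,fy=3.7))
E
```

```text
t 19.55 pos mm [464.1 120.8  44.1] jaw 12.0 gap 35.7 F [-0.7 -0.2 -0.4] q7 -0.41
turn [0.  0.  0.1] shift now [-0.05 -0.06  0.01] shift after turn [-0.05 -0.06  0.01]
```

View pics/side6.png

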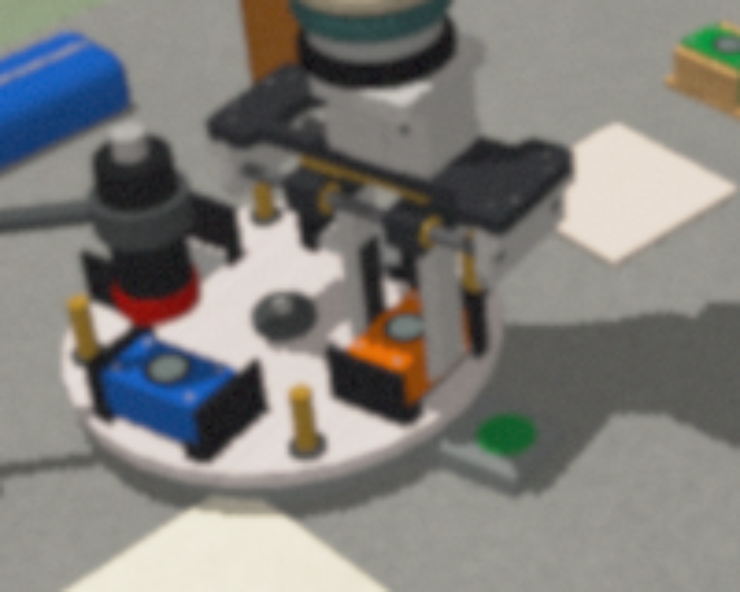

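The orange cassette sits between the cheeks, nearly flush with them (crop px 410,345). Release and rise.

apply_moves:
  increments:
    - [0,0,0.1,0,0,0]
    - [0,0,0,0,0,0]
    - [0,0,0,0,0,0]

```text
time_s: 20.02
ee_pos: [0.4643, 0.1208, 0.044]
ee_rot: [1.977, 2.44, 0.0]
force: [0.0, 0.2, -0.8]
finger_gap: 0.0359
```

apply_moves:
  increments:
    - [0,0,0,0,0,0]
    - [0,0,0,0,0,0]
    - [0,0,0,0,0,0]
    - [0,0,0,0,0,0]
    - [0,0,-1,0,0,0]
    - [0,0,-2.5,0,0,0]
    - [0,0,-3,0,0,0]
    - [0,0,-2,0,0,0]
    - [0,0,-1,0,0,0]
    - [0,0,0,0,0,0]
  grip: 5.4

```text
time_s: 21.28
ee_pos: [0.4641, 0.1209, 0.144]
ee_rot: [1.976, 2.44, 0.001]
force: [0.1, -1.1, 0.1]
finger_gap: 0.054
```

```bash
python3 go.py 634.7 80.2 130 57;python3 - <<'E'
from bench import vision
from h import *
f=vision.grab_frame("side"); c=f["color"][150:310,90:290,::-1]
cv2.imwrite("pics/side7.png",cv2.resize(c,None,fx=3.7,fy=3.7))
E
```

```text
t 21.27 pos mm [464.1 120.9 144. ] jaw 12.0 gap 54.0 F [ 0.1 -1.1  0.1] q7 -0.34
turn [  0.1   0.1 -45. ] shift now [-7.52 15.84  1.44] shift after turn [-16.53   5.88   1.4 ]
```

View pics/side7.png

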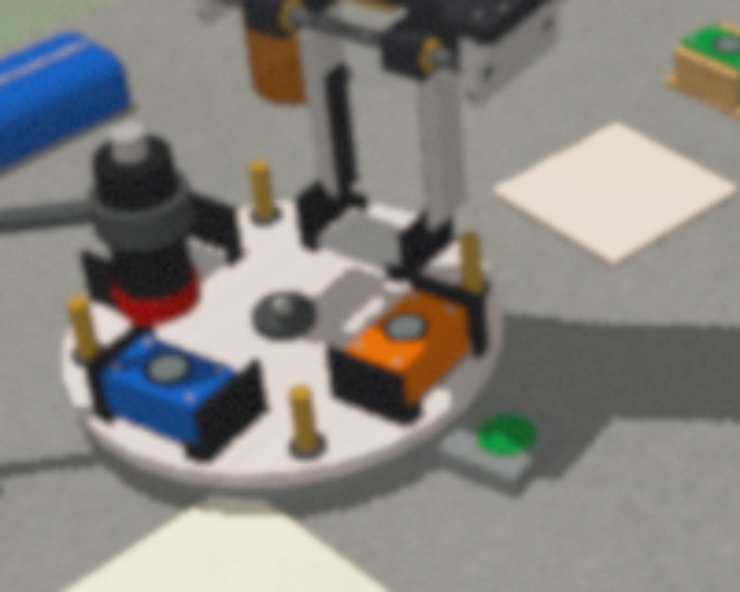

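The orange cassette is seated flat and free (crop px 410,325), and the posts haven't moved. Moving to the turn post.

apply_moves:
  increments:
    - [-0.8,1.5,0,0,0,0]
    - [-1,2.3,0,0,0,0]
    - [-1.2,2.5,0,0,0,0]
    - [-1.2,2.5,0,0,0,0]
    - [-1.2,2.5,0,0,0,0]
    - [-1,2.2,0,0,0,0]
    - [-0.7,1.5,0,0,0,0]
    - [-0.4,0.8,0,0,0,0]
    - [0,0,0,0,0,0]
  grip: 3.0

```text
time_s: 22.45
ee_pos: [0.6428, 0.073, 0.1336]
ee_rot: [-1.979, -2.435, 0.015]
force: [0.0, 0.7, -0.4]
finger_gap: 0.0302
```

apply_moves:
  increments:
    - [0,0,0,0,0,-7]
    - [0,0,0,0,0,-10]
    - [0,0,0,0,0,-10]
    - [0,0,0,0,0,-10]
    - [0,0,0,0,0,-7]
    - [0,0,0,0,0,0]

```text
time_s: 23.2
ee_pos: [0.6383, 0.0741, 0.1321]
ee_rot: [-0.878, -3.003, 0.016]
force: [-0.6, -0.3, 0.5]
finger_gap: 0.0296
```

```bash
python3 go.py 634.6 80.3 95 57
```

```text
t 23.2 pos mm [638.3  74.1 132.1] jaw 57.4 gap 29.6 F [-0.6 -0.3  0.5] q7 0.49
turn [-0.8 -0.5  0.4] shift now [0.61 0.38 3.72] shift after turn [0.64 0.32 3.71]
```

apply_moves:
  increments:
    - [0.6,0.3,1,-0.8,-0.5,0.4]
    - [0,0,1.5,0,0,0]
    - [0,0,1,0,0,0]
    - [0,0,0,0,0,0]
    - [0,0,0,0,0,0]

```text
time_s: 23.82
ee_pos: [0.6343, 0.0797, 0.0952]
ee_rot: [-0.901, -3.009, 0.001]
force: [-0.5, 0.0, -0.1]
finger_gap: 0.03
```

```bash
python3 go.py 634.6 80.3 48 57;python3 - <<'E'
from bench import vision
from h import *
for n in("top","side"):
    f=vision.grab_frame(n); np.savez(f"{n}8.npz",**f)
    c=f["color"][:,:,::-1]
    c=c[60:220,80:280] if n=="top" else c[130:290,90:290]
    cv2.imwrite(f"pics/{n}8.png",cv2.resize(c,None,fx=3.7,fy=3.7))
E
```

```text
t 23.82 pos mm [634.3  79.7  95.2] jaw 56.7 gap 30.0 F [-0.5  0.  -0.1] q7 0.44
turn [-0.  -0.  -0.3] shift now [0.01 0.07 4.72] shift after turn [0.01 0.07 4.72]
```

View pics/side8.png

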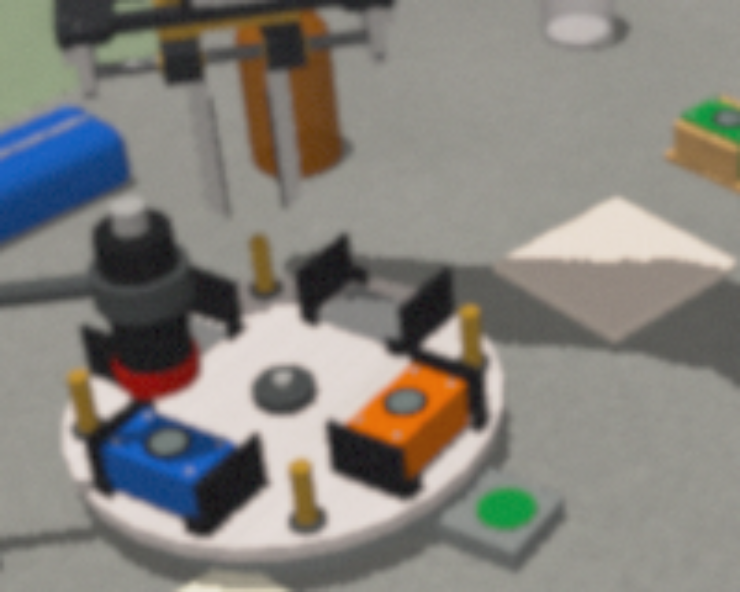

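View pics/top8.png

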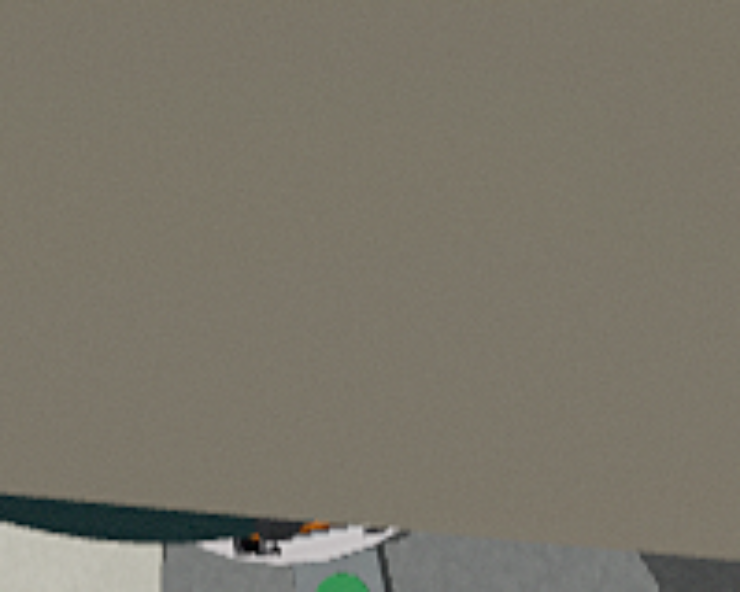

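The fingers straddle the turn post (crop px 262,262). Going down.

apply_moves:
  increments:
    - [0,0.1,1,0,0,0]
    - [0,0,1.2,0,0,0]
    - [0,0,1.2,0,0,0]
    - [0,0,0.8,0,0,0]
    - [0,0,0.4,0,0,0]
    - [0,0,0,0,0,0]

```text
time_s: 24.68
ee_pos: [0.6347, 0.0804, 0.0458]
ee_rot: [-0.901, -3.008, 0.001]
force: [0.9, 0.4, 0.2]
finger_gap: 0.0298
```

```bash
python3 go.py 634.6 80.3 48 57
```

```text
t 24.68 pos mm [634.7  80.4  45.8] jaw 56.7 gap 29.8 F [0.9 0.4 0.2] q7 0.41
turn [-0.1 -0.1 -0.3] shift now [ 0.01 -0.01 -0.22] shift after turn [ 0.01 -0.01 -0.22]
```

apply_moves:
  increments:
    - [0,0,-0.2,0,0,0]
    - [0,0,0,0,0,0]
    - [0,-0.2,0,0,0,1]
    - [0,-0.35,0,0,0,2]
    - [0.02,-0.55,0,0,0,3]
    - [0.02,-0.55,0,0,0,3]
    - [0.02,-0.55,0,0,0,3]
    - [0.02,-0.55,0,0,0,3]
  grip: 2.0

```text
time_s: 25.68
ee_pos: [0.6196, 0.0619, 0.0498]
ee_rot: [1.306, 2.852, 0.012]
force: [2.1, 2.4, -2.2]
finger_gap: 0.02
```

```bash
cat > arc.py <<'E'
import numpy as np
from bench import sensors
from scipy.spatial.transform import Rotation as Ro
s=sensors.observe(); p=s["ee_pos"]*1000; d=p[:2]-[546.7,137.7]
R=Ro.from_rotvec(s["ee_rot"]).as_matrix(); j=np.degrees(np.arctan2(R[1,1],R[0,1])); th=np.degrees(np.arctan2(d[1],d[0]))
print("r",np.hypot(*d).round(1),"theta",th.round(1),"turned",(-33.15-th).round(1),"jaw-tangent",(j-th-90).round(1),"z",p[2].round(1),"F",s["force"].round(1),"gap",s["finger_gap"],"tilt",R[:,2].round(3),"q7",s["q"][6],"t",s["time_s"])
E
python3 arc.py
```

```text
r 105.1 theta -46.1 turned 13.0 jaw-tangent -3.1 z 49.8 F [ 2.1  2.4 -2.2] gap 0.020007125190028167 tilt [ 0.007  0.005 -1.   ] q7 0.20984804685662287 t 25.675
```

apply_moves:
  increments:
    - [0.02,-0.55,0.1,0,0,2]
    - [0.02,-0.55,0,0,0,2]
    - [0.02,-0.55,0,0,0,2.5]
    - [0.02,-0.55,0,0,0,3]
    - [0.02,-0.55,0,0,0,3]
    - [0.02,-0.55,0,0,0,3]
    - [0.02,-0.55,0,0,0,3]
    - [0.02,-0.55,0,0,0,3]

```text
time_s: 26.68
ee_pos: [0.5847, 0.0402, 0.0495]
ee_rot: [1.843, 2.532, 0.028]
force: [2.2, 1.5, -0.9]
finger_gap: 0.0199
```

```bash
python3 arc.py
```

```text
r 104.7 theta -68.7 turned 35.5 jaw-tangent -3.4 z 49.5 F [ 2.2  1.5 -0.9] gap 0.01993650305887741 tilt [ 0.019  0.009 -1.   ] q7 -0.07958212636048412 t 26.675
```

apply_moves:
  increments:
    - [0.02,-0.55,0.1,0.6,0,2]
    - [0.02,-0.55,0,0.6,0,2]
    - [0.02,-0.55,0,0.2,0,2.5]
    - [0.02,-0.55,0,0.2,0,3]
    - [0.02,-0.55,0,0.2,0,3]
    - [0.02,-0.55,0,0.2,0,3]
    - [0.02,-0.55,0,0.2,0,3]
    - [0.02,-0.55,0,0.2,0,3]

```text
time_s: 27.68
ee_pos: [0.5269, 0.0323, 0.0468]
ee_rot: [-2.295, -2.101, 0.058]
force: [-2.5, 1.9, 0.8]
finger_gap: 0.0198
```

```bash
python3 arc.py
```

```text
r 107.2 theta -100.7 turned 67.5 jaw-tangent 5.6 z 46.8 F [-2.5  1.9  0.8] gap 0.019828374096549625 tilt [-0.048 -0.003 -0.999] q7 -0.36354583921628025 t 27.675
```

apply_moves:
  increments:
    - [0.15,-0.4,-0.1,-1,0,4]
    - [0.1,-0.5,0,-0.8,0,4]
    - [0.1,-0.5,0,-0.4,0,4]
    - [0.05,-0.5,0,-0.2,0,3]

```text
time_s: 28.18
ee_pos: [0.4969, 0.0394, 0.0461]
ee_rot: [-2.585, -1.778, 0.046]
force: [-0.8, 0.6, -0.0]
finger_gap: 0.0204
```

```bash
python3 arc.py; python3 go.py 489.3 49.8 48 -33
```

```text
r 110.2 theta -116.9 turned 83.7 jaw-tangent 5.9 z 46.1 F [-0.8  0.6 -0. ] gap 0.02040775729978595 tilt [-0.026 -0.013 -1.   ] q7 -0.5879210138510582 t 28.175
t 28.18 pos mm [496.9  39.4  46.1] jaw -21.0 gap 20.4 F [-0.8  0.6 -0. ] q7 -0.59
turn [-1.   1.4 12.1] shift now [ 0.7  -1.08 -0.19] shift after turn [ 0.46 -1.2  -0.19]
```

apply_moves:
  increments:
    - [0.3,-0.3,-0.1,-0.5,0.5,3]
    - [0.2,-0.4,0,-0.5,0.4,3]
    - [0.1,-0.3,0,0,0.3,3]
    - [0,0,0,0,0,0]

```text
time_s: 28.68
ee_pos: [0.4833, 0.0482, 0.046]
ee_rot: [-2.726, -1.555, 0.019]
force: [0.4, -0.2, -0.4]
finger_gap: 0.02
```

```bash
python3 arc.py; python3 go.py 489.3 49.8 48 -33
```

```text
r 109.7 theta -125.3 turned 92.2 jaw-tangent 4.7 z 46.0 F [ 0.4 -0.2 -0.4] gap 0.019969793977540427 tilt [-0.012 -0.003 -1.   ] q7 -0.7047420790147463 t 28.675
t 28.68 pos mm [483.3  48.2  46. ] jaw -30.6 gap 20.0 F [ 0.4 -0.2 -0.4] q7 -0.7
turn [-0.5  0.5  2.4] shift now [ 0.44  0.44 -0.2 ] shift after turn [ 0.46  0.42 -0.2 ]
```

apply_moves:
  increments:
    - [0.3,0.2,-0.2,-0.5,0.5,2.4]
    - [0.1,0.1,0,0,0,0]
    - [0,0,0,0,0,0]
    - [0,0,0,0,0,0]
    - [0,0,0,0,0,0]
  grip: 3.0

```text
time_s: 29.3
ee_pos: [0.4883, 0.0497, 0.048]
ee_rot: [2.763, 1.495, -0.0]
force: [0.3, 0.3, -0.3]
finger_gap: 0.0299
```

```bash
python3 arc.py; python3 go.py 489.3 49.8 48 -33
python3 - <<'E'
from bench import vision
from h import *
f=vision.grab_frame("side"); c=f["color"][130:290,90:290,::-1]
cv2.imwrite("pics/side9.png",cv2.resize(c,None,fx=3.7,fy=3.7))
E
```

```text
r 105.6 theta -123.6 turned 90.4 jaw-tangent 0.4 z 48.0 F [ 0.3  0.3 -0.3] gap 0.02988483896202015 tilt [-0.    -0.001 -1.   ] q7 -0.7328834426063268 t 29.3
t 29.3 pos mm [488.3  49.7  48. ] jaw -33.2 gap 29.9 F [ 0.3  0.3 -0.3] q7 -0.73
turn [ 0.   0.  -0.2] shift now [0.06 0.08 0.  ] shift after turn [0.06 0.08 0.  ]
```

View pics/side9.png

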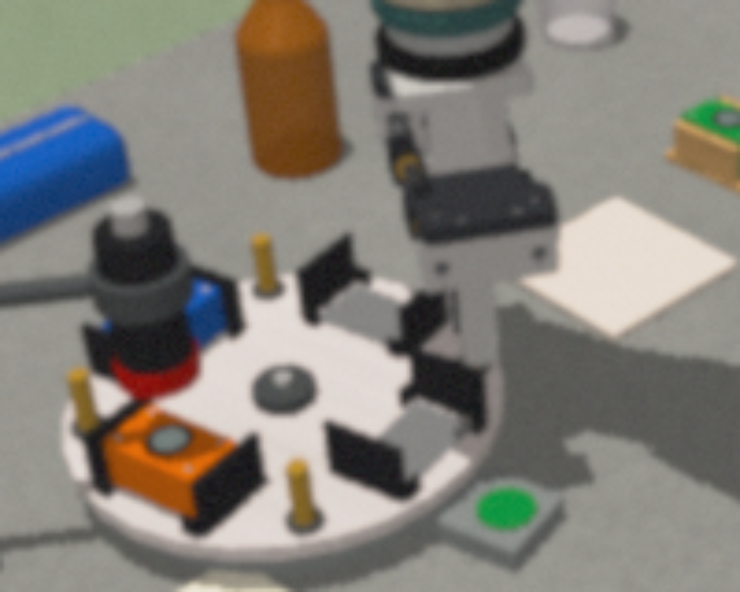

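The turn is complete: orange is under the detector (crop px 170,455) and blue is in the next pocket (205,315). I'll rise, then back away.

apply_moves:
  increments:
    - [0,0.1,-0.5,0,0,0]
    - [0,0,-1.5,0,0,0]
    - [0,0,-3,0,0,0]
    - [0,0,-4,0,0,0]
    - [0,0,-4,0,0,0]
    - [0,0,-2,0,0,0]
    - [0,0,0,0,0,0]

```text
time_s: 30.22
ee_pos: [0.4895, 0.0491, 0.208]
ee_rot: [2.762, 1.494, 0.005]
force: [-0.3, -0.3, 0.1]
finger_gap: 0.0301
```

```bash
python3 go.py 480 -140 200 -33
```

```text
t 30.23 pos mm [489.5  49.1 208. ] jaw -33.2 gap 30.1 F [-0.3 -0.3  0.1] q7 -0.73
turn [ 0.2 -0.1 -0.2] shift now [-16.35   9.55   0.79] shift after turn [-16.38   9.5    0.8 ]
```

apply_moves:
  increments:
    - [-1.5,0.8,0,0,0,0]
    - [-2.5,1.5,0,0,0,0]
    - [-3,1.8,0,0,0,0]
    - [-3,1.8,0,0,0,0]
    - [-3,1.8,0,0,0,0]
    - [-2,1,0,0,0,0]
    - [-1,0.5,0,0,0,0]
    - [0,0,0,0,0,0]
    - [0,0,0,0,0,0]

```text
time_s: 31.35
ee_pos: [0.4696, -0.1471, 0.2004]
ee_rot: [-2.761, -1.486, 0.019]
force: [-0.2, 0.5, -0.6]
finger_gap: 0.0301
```

Run:
```python
from bench import vision,sensors
from h import *
for n in("top","side"):
    f=vision.grab_frame(n); np.savez(f"{n}10.npz",**f)
    W=pxworld(f); hsv=cv2.cvtColor(f["color"],cv2.COLOR_RGB2HSV); H,S,V=[hsv[...,i].astype(int) for i in range(3)]
    near=np.hypot(W[...,0]-.547,W[...,1]-.138)<.14
    b=(H>12)&(H<30)&(S>90)&(V>60)&(W[...,2]>.071)&(W[...,2]<.08)&near
    k,l,s,ce=cv2.connectedComponentsWithStats(b.astype(np.uint8))
    print(n,"posts",[(W[l==i].mean(0)*1000).round(0).tolist() for i in range(1,k) if s[i,4]>3])
    o=(H>3)&(H<20)&(S>170)&(V>90)&(abs(W[...,2]-.065)<.004)&near
    for c in blobs(o,30)[:2]: print("orange",rect(f,c,.065),W[o].mean(0).round(4),W[o].std(0)[2].round(4))
    o=(H>100)&(H<125)&(S>150)&(V>50)&(abs(W[...,2]-.065)<.005)&near
    for c in blobs(o,30)[:2]: print("blue",rect(f,c,.065),W[o].mean(0).round(4))
    o=(H>50)&(H<85)&(S>120)&(abs(W[...,2]-.035)<.006)
    if o.any(): print("green",W[o].mean(0).round(3))
    cv2.imwrite(f"pics/{n}10.png",f["color"][:,:,::-1])
print(sensors.observe()["time_s"])
```

```text
top posts [[634.0, 78.0, 73.0], [606.0, 224.0, 73.0], [489.0, 50.0, 73.0], [460.0, 195.0, 73.0]]
orange [531.6 217.8  60.8  33.9   3.9] [0.5284 0.2145 0.065 ] 0.0012
blue [631.5 151.9  36.7  60.2  12. ] [0.6307 0.1515 0.065 ]
green [0.529 0.169 0.04 ]
side posts [[631.0, 81.0, 73.0], [486.0, 51.0, 73.0], [603.0, 226.0, 73.0], [457.0, 197.0, 73.0]]
orange [529.3 224.5  65.5  36.5   9.5] [0.5276 0.225  0.0645] 0.0013
green [ 0.548 -0.253  0.034]
31.45
```

View pics/top10.png

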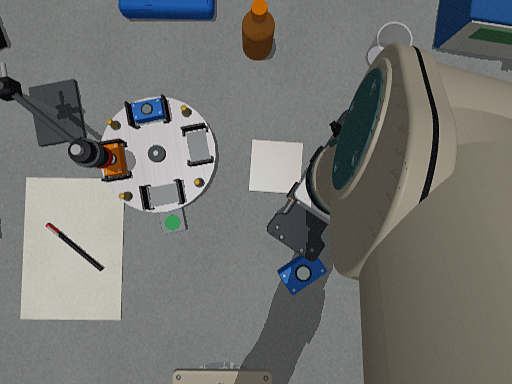

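View pics/side10.png

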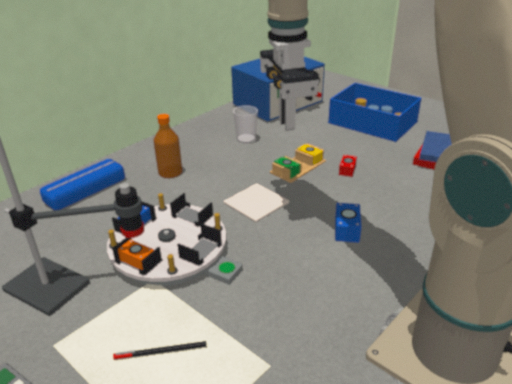

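```bash
python3 -c "
from bench import workorder
print(workorder.finish_job())"
```

```text
the job is handed in; nothing more can be done
None
```

The job is done and handed in at about 31.5 s of the 67 s allowed; `finish_job` gives no verdict, so what follows is from my own checks.

I took the orange cassette out of the rack by its ends, set it flat on the tile and let go. I then gripped it again by its long sides, seated it in the load pocket and released it. Finally I turned the table one click with the fingers straddling the turn post, and backed the arm away.

**Orange:** its top lies level at 65 mm, which is the seated height. Its centre measures (532, 218) mm from the top camera and (529, 225) mm from the side camera. The detector spot is at about (529, 221) mm, so it is within about 5 mm against the 14 mm limit.

**Turntable:** the four posts are back on their detent positions within 1–3 mm.

**Blue:** the top camera puts it flat in its own pocket at (632, 152) mm, where about (630, 155) mm is expected. The side camera could not measure it because the detector hides part of it.

**Green and yellow:** both are still in the rack in the last side picture. I did not measure how far they moved. The arm hid the rack from the top camera, so that green reading (529, 169) is not the green cassette.

**Disagreements:**
- The side camera reads about 2–3 mm off the top camera. I corrected for this from the held cassette's pose.
- My first estimate of the turntable axis was about 3 mm off. I corrected it before seating the cassette.
- While turning, the tool briefly leaned by up to about 3° and ran 5 mm wide of the arc. I corrected both before leaving the post, and the wrist force readings never went above about 4 N.

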